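# Close the board holder's sliding jaw on a circuit board

### The arm

A 7-joint arm with a two-finger parallel gripper is mounted at the origin on the work surface. World frame = base frame: x ahead of the robot, y to its left, z up, the work surface at z = 0. Lengths are in mm, angles in rad, forces in N, time in s.
With the tool pointing down it reaches from about 400 to 875 mm from the base axis. Payload 4.4 kg.
Tool frame: the origin (TCP) lies at the very end of the fingers, on their centre line; the grasp point (between the pads) lies 19 mm behind it (ctrl.grasp_offset is the distance from the TCP to the grasp point, in mm); z points along the fingers, y is the line along which they close (so a half turn about z gives the same grasp; the last joint's range is limited). The gripper opens to 85 mm and grips with 20 to 120 N. Pads are 22 mm wide; open, the fingers measure 114 mm over their backs; the gripper's body (76 mm by 85 mm) begins 54 mm behind the grasp point. The pads swing forward as they close: fully open they stand 13 mm farther back than shut.
Start: joints at [1.28, 0.628, 0.038, 1.517, -0.027, 0.996, -0.02], TCP at [144.92, -633.653, 231.313] pointing down, gripper open.
Joint ranges: [-3.06, 3.06], [-0.37, 2.12], [-1.25, 1.32], [0.18, 2.47], [-1.1, 4.24], [0.23, 1.98], [-2.94, 2.94]. Speed limits (rad/s): [2.57, 2.57, 3.14, 3.14, 3.14, 3.14, 3.14].

### API

Orientations are given as [roll, pitch, yaw] about the fixed x, y, z axes, in that order (R = Rz(yaw) Ry(pitch) Rx(roll)).
In Python, from cell import status, cams, ctrl gives the robot as it stands.
- The arm moves only by the tool move_arm, never from a script. Its argument "plan" is a list of rows, each a list of 3 entries, a list of its own where there are three numbers: the shift along the world's x, y, z in mm, then the turn, a rotation vector about the world's x, y, z in degrees, then the opening, from 0 (shut) to 1 (fully open). In form: [[[x, y, z], [wx, wy, wz], gripper], ...]. A call has 1 to 10 rows; each row shifts and turns the commanded pose from where the row before left it; what a row does not reach is not made up. A row lasts 1/8 s, in which the tool goes at most 62.5 mm and 10.7 degrees, less where a joint would pass 70% of its speed; a pose out of reach is approached as far as the arm can. A call with a gripper value outside its range is refused whole. The fingers move at their own pace and stop on an object; the grip force is fixed at half the most. Time passes only in rows, so rows that do not move let the fingers close. It gives the time, the measured TCP pose, the force, the opening and the grip force at its end, in the units of the state.
- status.read_state(): the state, without advancing time (a new reading comes with each control period).
- cams.get_image(name): name is "side" or "top"; returns the picture (400x640x3 uint8, blue, green, red); there is no depth.
- cams.camera_params(name): a dict with "K" (3x3 intrinsics, pixels), "pose" (4x4, takes a point from camera to world coordinates). Camera axes: x right, y down, z forward; pixel columns grow to the right and rows downward; lengths in mm; the calibration is good to about 2 mm. A picture is of the moment at which its call begins. camera_params takes no time and is no camera call.
- ctrl.finish_job(): hands the job in; it is judged then, once.
The state is a dict: "clock": time; "qpos": joint angles; "qd": joint speeds; "tau": joint torques, N m; "eef_pos": TCP position; "tool_rot": TCP orientation; "force": force on the tool from outside, world axes, zero at the start; "torque": the same for the moment, N m; "width": finger opening in mm; "gripper_force": force on a finger pad.
Only numpy, scipy, OpenCV 4.12 (cv2) and the standard library are available. Lean on these libraries where they do the work, as an engineer would, in place of code of your own. Each camera call takes 0.05 s, during which the arm holds its last target. There are 200 camera calls.

### The job

The power-supply board lies loose on the bars of the board holder, under the inspection camera. Slide the holder's jaw along the bars by its black grip until the board is pushed home against the fixed jaw and sits snugly and squarely in the grooves of both jaws, without forcing it; then let go. Do not knock the camera or its boom, and leave the other things on the bench where they are.

Things in the scene. Friction and masses are not known exactly. Their poses are not given: they have to be found in the camera images.
- station: Board holder, bolted down: grey base 130 (x) x 480 (y) x 12 mm, on it two steel bars along y, tops 30 mm above the bench. Origin: bench level, on the centre line between the bars. z up; +y runs along the bars from the fixed jaw (y -130) to the camera column (40 mm square at y +286, 297 tall). The base spans y -160 to +320. Position and yaw vary; its -x side faces the robot within 0.2 rad.
- camera: Camera boom, fixed to the station, same origin and axes as it. 40 mm aluminium bar right above the bars (x -20 to +20 mm), underside 255 mm above the bench, from the column to y -85. From it hang the camera and, at y -70, a round lamp 66 mm across, underside 213 mm above the bench. No room for an upright hand over the grip: lean the tool 30 to 45 degrees, hand to the robot side.
- jaw: Sliding jaw, aluminium, 84 mm wide (x), about 2 N friction along the bars; stays where left. Axes as the station's. Origin: bench level, centre line, below its groove bottom, which faces -y. In the station frame its y is +110 mm fully open, -10 mm when closed on the 120 mm board; end stop at -15. A lip overhangs the groove by 3 mm, 8 mm above the bars' tops; its top is 43 mm above the bench.
- grip (a point): Middle of the black upright grip on the sliding jaw: block 40 (x) x 18 (y, the way it slides; pinch it along y) x 38 mm tall. The point is 59.5 mm above the bench, 40 mm to the +y side of the jaw's groove bottom; grip top at 78.5 mm. It stands on the jaw's flat carriage, 84 x 62 mm, top 40.5 mm above the bench. Axes as the station's.
- fixed_groove (a point): Middle of the groove bottom of the fixed jaw, at the station's -y end, 32 mm above the bench; faces +y, same groove and lip as the sliding jaw. Axes as the station's.
- board: Yellow-brown power-supply circuit board, 80 (x) x 120 (y) x 2 mm, about 0.18 kg, loose on the bars; parts up to 26 mm tall (above its underside), none within 8 mm of its short edges, which go into the grooves. Origin: centre of its underside; long axis y nearly along the bars, z up. At the start its end is 2 to 18 mm off the fixed jaw's groove bottom.
- estop: Bystander: loose yellow emergency-stop box, 72 x 72 x 52 mm, with a mushroom button, 83 mm tall in all, to the robot's left. Origin: centre of its underside.
- screwdriver: Bystander: loose screwdriver, 200 mm long, handle 26 mm thick, lying on the bench between robot and holder, along its own x. Origin: on its underside, near its middle.
- tray: Bystander: loose grey three-compartment parts tray, 90 x 130 x 28 mm, open on top, to the robot's right. Origin: centre of its underside.

How it is judged (in metres and radians):
At the end, for the whole second after the job is handed in: The sliding jaw is closed on the board with less than 2.5 mm of play, the board lying flat on the bars (within 2 degrees and 3 mm), square with them (within 2 degrees), within 18 mm of their centre line, both ends in the grooves, at rest (y of jaw in the frame of station below -0.0075 m and angle between the y axis of board and the y axis of station, either way round below 0.035 rad and angle between board's own z axis and vertical below 0.035 rad and z of board in the frame of station below 0.033 m and x of board in the frame of station between -0.018 and 0.018 m and y of board in the frame of station below -0.066 m and linear speed of board below 0.01 m/s); the robot touches nothing.
It fails at once if the camera, its lamp or the boom is knocked (more than 3 N) (contact force between camera and anything else above 3 N).
It fails at once if the jaw is forced against the board (more than 60 N) (contact force between board and jaw above 60 N).
It fails at once if the emergency-stop box is moved by more than 30 mm (distance of estop from where it was at the start of the episode above 0.03 m).
It fails at once if the screwdriver is moved by more than 30 mm (distance of screwdriver from where it was at the start of the episode above 0.03 m).
It fails at once if the parts tray is moved by more than 30 mm (distance of tray from where it was at the start of the episode above 0.03 m).
It also fails if it takes over 45 s, if anything falls off the work surface, if the arm or the gripper's body presses on something with over 40 N, if the wrist force passes 120 N, or if a joint passes its speed limit or range.

## Working session

There is one attempt and no reset: what is moved stays moved. The work goes in short steps, Python scripts to look and compute and a tool call to move; the robot and the scene stay as the last step left them, time stands still between calls to the robot, and variables do not carry over. Pictures are saved under pics/ and viewed, at most 10 in all, crops included, and the job is handed in when it is done.

Besides the shell and the picture viewer there is one more tool, called after ">>>" as name(argument=value, ...) on one line, values as JSON. move_arm: Moves the arm, as the interface text tells. Its arguments: {"type":"object","properties":{"plan":{"type":"array","items":{"type":"array"}}},"required":["plan"]}

```bash
ls; mkdir -p pics
python3 - <<'E'
from cell import status,cams,ctrl
import cv2,numpy as np
np.set_printoptions(precision=2,suppress=True)
for n in("side","top"):
    im=cams.get_image(n); cv2.imwrite(f"pics/{n}0.png",im)
    p=cams.camera_params(n); print(n,p["K"],p["pose"])
print(status.read_state(),ctrl.grasp_offset)
E
```

```text
pics
side [[417.45   0.   317.77]
 [  0.   417.45 194.75]
 [  0.     0.     1.  ]] [[ -0.83  -0.36   0.42  93.91]
 [ -0.55   0.53  -0.65 681.93]
 [  0.01  -0.77  -0.64 773.43]
 [  0.     0.     0.     1.  ]]
top [[420.6    0.   322.93]
 [  0.   420.6  190.91]
 [  0.     0.     1.  ]] [[   0.02   -1.      0.09  456.86]
 [  -1.     -0.02    0.02  -30.89]
 [  -0.02   -0.09   -1.   1140.01]
 [   0.      0.      0.      1.  ]]
{'clock': 0.1, 'qpos': array([ 1.28,  0.63,  0.04,  1.52, -0.03,  1.  , -0.02]), 'qd': array([ 0., -0.,  0., -0.,  0., -0., -0.]), 'tau': array([  0.  , -56.45,   1.23, -19.4 ,   0.01,   0.01,   0.  ]), 'eef_pos': array([ 144.79, -633.08,  230.48]), 'tool_rot': array([-3.14,  0.  ,  0.22]), 'force': array([0.75, 0.15, 0.13]), 'torque': array([ 0.01, -0.01,  0.04]), 'gripper_force': 0.0, 'width': 85.4069025968237} 18.700000000000003
```

View pics/side0.png

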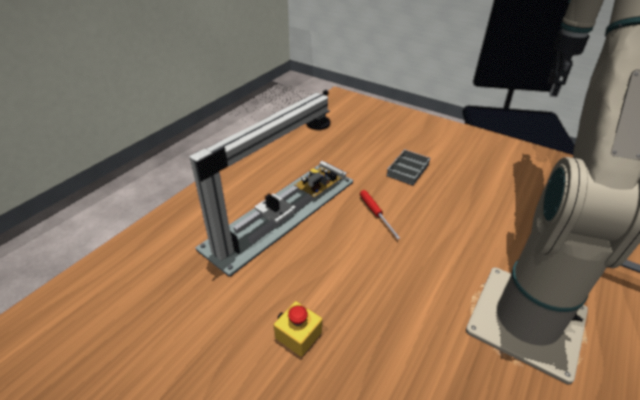

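View pics/top0.png

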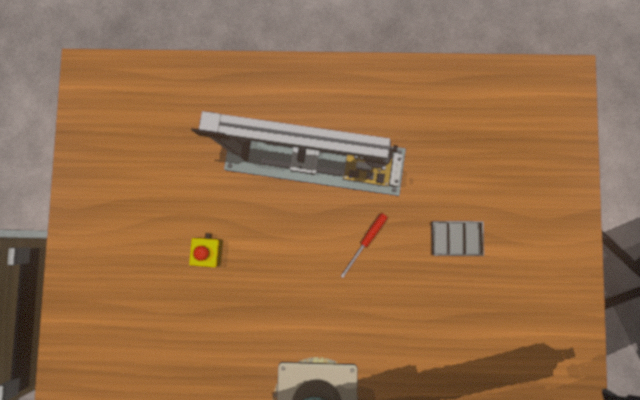

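The side view shows the holder from (200,250) to (350,175), with its grip at about (272,203). In the top view the grip is at about (302,155), the base's near edge runs (226,170)–(399,193), and the boom covers the far side. I'll enlarge both.

Run:
```python
import cv2,numpy as np
t=cv2.imread("pics/top0.png")[105:205,190:420]; s=cv2.imread("pics/side0.png")[150:280,190:360]
cv2.imwrite("pics/top0c.png",cv2.resize(t,(782,340),interpolation=cv2.INTER_CUBIC))
cv2.imwrite("pics/side0c.png",cv2.resize(s,(765,585),interpolation=cv2.INTER_CUBIC))
```

```text
(no output)
```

View pics/top0c.png

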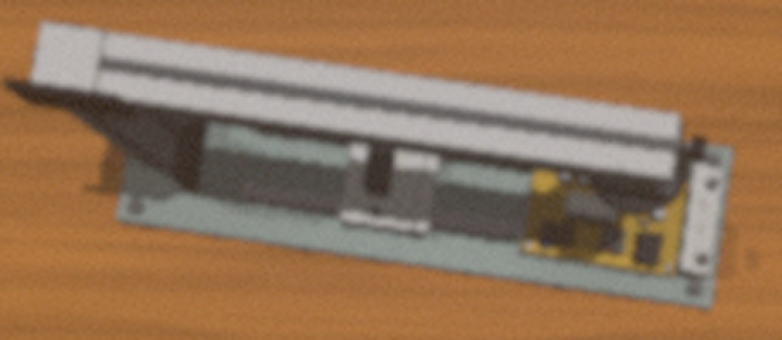

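View pics/side0c.png

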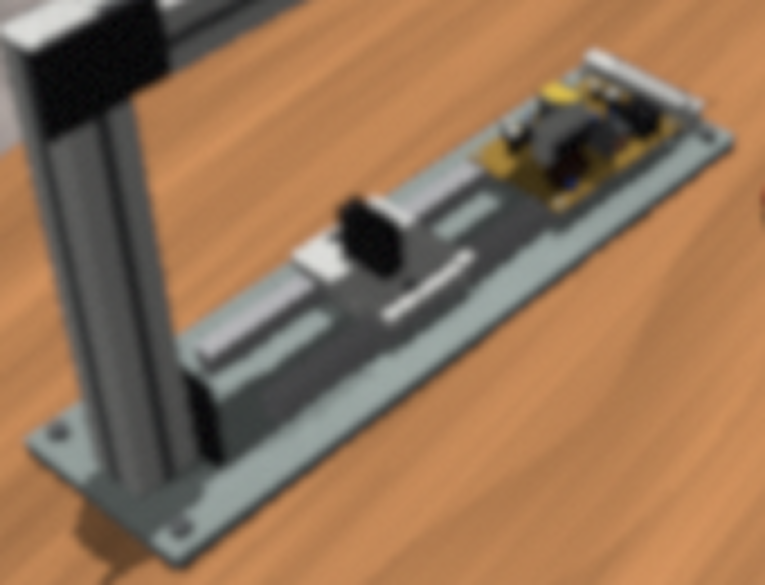

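Top crop: base corners at (117,220), (712,305) and (732,150), and the grip at x 366–392 with its near bottom at y≈195. Side crop: base corners at (178,562), (30,440) and (733,143), and the grip centred near (371,237). Both views show the board lying on the bars near the fixed jaw.

```bash
cat > h.py <<'E'
from cell import status,cams,ctrl
import numpy as np, cv2
np.set_printoptions(precision=2,suppress=True)
OFF={"top":(190,105,3.4),"side":(190,150,4.5)}
def ray(n,u,v):
    p=cams.camera_params(n);T=p["pose"];d=T[:3,:3]@np.linalg.inv(p["K"])@[u,v,1];return T[:3,3],d
def pl(n,u,v,z):
    o,d=ray(n,u,v);return o+d*(z-o[2])/d[2]
def crop(n,x,y):
    a,b,s=OFF[n];return (x+.5)/s-.5+a,(y+.5)/s-.5+b
def proj(n,X):
    p=cams.camera_params(n);c=np.linalg.inv(p["pose"])@np.r_[X,1];q=p["K"]@c[:3];return q[:2]/q[2]
E
cat > a.py <<'E'
from h import *
from scipy.optimize import least_squares
obs=[("top",117,220,-65,320,12),("top",712,305,-65,-160,12),("top",732,150,65,-160,12),
("side",178,560,-65,320,12),("side",30,440,65,320,12),("side",733,143,-65,-160,12)]
def S(p,x,y,z):
    c,s=np.cos(p[2]),np.sin(p[2]);return np.array([p[0]+c*x-s*y,p[1]+s*x+c*y,z])
for cs in (("top",),("side",),("top","side")):
    f=lambda p:np.concatenate([pl(n,*crop(n,u,v),z)[:2]-S(p,x,y,z)[:2] for n,u,v,x,y,z in obs if n in cs])
    r=least_squares(f,[600,0,0]);print(cs,r.x,f(r.x))
p=r.x;c,s=np.cos(p[2]),np.sin(p[2])
loc=lambda X:np.array([c*(X[0]-p[0])+s*(X[1]-p[1]),-s*(X[0]-p[0])+c*(X[1]-p[1]),X[2]])
for n,u,v,z,l in [("top",378,195,40.5,"grip -x foot"),("top",378,185,70,"grip"),("side",371,237,59.5,"grip c"),
 ("top",342,222,40.5,"carr -x+y"),("top",430,232,43,"jaw -x-y"),("top",522,252,32,"board -x+y"),("top",672,272,32,"board -x-y"),("top",535,170,32,"board +x+y"),
 ("side",560,212,32,"board -x+y"),("side",478,160,32,"board +x+y")]:
    print(l,n,loc(pl(n,*crop(n,u,v),z)))
E
python3 a.py
```

```text
('top',) [631.17 -57.36  -0.13] [ 0.12 -1.65  2.42  0.1  -2.54  1.55]
('side',) [627.67 -57.11  -0.13] [ 1.   -2.9  -2.74 -3.13  1.74  6.03]
('top', 'side') [629.73 -57.23  -0.13] [ 1.69 -1.77  3.8   0.   -1.17  1.4   0.2  -2.69 -3.61 -3.42 -0.9   6.47]
grip -x foot top [-16.97 111.92  40.5 ]
grip top [-13.65 110.19  70.  ]
grip c side [  2.52 108.98  59.5 ]
carr -x+y top [-41.95 136.39  40.5 ]
jaw -x-y top [-40.06  67.41  43.  ]
board -x+y top [-43.8   -5.26  32.  ]
board -x-y top [ -42.31 -122.6    32.  ]
board +x+y top [21.59 -6.   32.  ]
board -x+y side [-43.47  -5.95  32.  ]
board +x+y side [ 29.65 -10.28  32.  ]
```

>>> move_arm(plan=[[[32,35,0],[0,0,-2.5],0.6],[[32,35,0],[0,0,-2.5],0.6],[[32,35,0],[0,0,-2.5],0.6],[[32,35,0],[0,0,-2.5],0.6],[[32,35,0],[0,0,-2.5],0.6],[[32,35,0],[0,0,-2.5],0.6],[[32,35,0],[0,0,-2.5],0.6],[[32,35,0],[0,0,-2.5],0.6]])

```text
clock: 1.1
eef_pos: [401.7, -352.3, 231.1]
tool_rot: [-3.141, 0.0, -0.126]
force: [0.2, 0.4, -0.4]
width: 51.1
gripper_force: 0.0
```

>>> move_arm(plan=[[[9,46,-3],[-0.6,-4.4,0],0.6],[[9,46,-3],[-0.6,-4.4,0],0.6],[[9,46,-3],[-0.6,-4.4,0],0.6],[[9,46,-3],[-0.6,-4.4,0],0.6],[[9,46,-3],[-0.6,-4.4,0],0.6],[[9,46,-3],[-0.6,-4.4,0],0.6],[[9,46,-3],[-0.6,-4.4,0],0.6],[[9,46,-3],[-0.6,-4.4,0],0.6],[[9,46,-3],[-0.6,-4.4,0],0.6],[[0,0,0],[0,0,0],0.6]])

```text
clock: 2.35
eef_pos: [469.0, -27.9, 243.0]
tool_rot: [-3.125, -0.44, -0.105]
force: [0.1, -0.3, 0.3]
width: 51.2
gripper_force: 0.0
```

Run:
```python
from h import *
s=status.read_state();print(s["qpos"],s["qd"],s["eef_pos"],s["tool_rot"])
```

```text
[-0.67  0.28  0.81  2.38 -1.09  0.24 -0.57] [ 0.16 -0.01 -0.04  0.01  0.01 -0.03  0.02] [468.99 -27.91 243.04] [-3.13 -0.44 -0.1 ]
```

>>> move_arm(plan=[[[4,30,-4],[-0.3,-2,-0.2],0.6],[[4,30,-4],[-0.3,-2,-0.2],0.6],[[4,30,-4],[-0.3,-2,-0.2],0.6],[[0,0,0],[0,0,0],0.6]])

```text
clock: 2.85
eef_pos: [485.6, 61.3, 261.1]
tool_rot: [-3.14, -0.505, -0.12]
force: [-0.2, -0.1, 0.2]
width: 51.0
gripper_force: 0.0
```

Run:
```python
from h import *
s=status.read_state();print(s["qpos"],s["qd"],s["eef_pos"],s["tool_rot"])
```

```text
[-1.18  0.37  1.13  2.36 -1.1   0.23 -0.81] [ 0.08 -0.03  0.01  0.02  0.   -0.02  0.03] [485.55  61.31 261.1 ] [-3.14 -0.5  -0.12]
```

The joint readings show why the last rows fell short: q5 and q6 are at their limits, so this wrist and elbow branch is wrong for the lean. I'll fit a quick kinematic model from the recorded poses to choose a better branch.

```bash
cat > kin.py <<'E'
from h import *
import itertools
from scipy.optimize import least_squares
from scipy.spatial.transform import Rotation as Ro
s=status.read_state()
D=[([1.28,.628,.038,1.517,-.027,.996,-.02],[144.9,-633.6,231.3],[-3.14,0,.22]),
([-.67,.28,.81,2.38,-1.09,.24,-.57],[469,-27.9,243],[-3.125,-.44,-.105]),
([-1.18,.37,1.13,2.36,-1.1,.23,-.81],[485.5,61.3,261.1],[-3.14,-.505,-.12])]
def fk(q,P,sg):
    h,L1,L2,Lt,a,b,w=P
    R=Ro.identity();x=np.array([0,0,h])
    R=R*Ro.from_euler('z',sg[0]*q[0])*Ro.from_euler('y',q[1])*Ro.from_euler('z',sg[1]*q[2])
    x=x+R.apply([a,0,L1]);R=R*Ro.from_euler('y',q[3])
    x=x+R.apply([-a,0,0]);R=R*Ro.from_euler('z',sg[2]*q[4]);x=x+R.apply([0,0,L2])
    R=R*Ro.from_euler('y',q[5]);x=x+R.apply([b,0,0]);R=R*Ro.from_euler('z',sg[3]*q[6]+w)
    return x+R.apply([0,0,Lt]),R
def fit():
    best=None
    for sg in itertools.product((1,-1),repeat=4):
        def f(P):
            o=[]
            for q,p,e in D:
                x,R=fk(q,P,sg);o+=list(x-p)+list(300*(R.inv()*Ro.from_euler('xyz',e)).as_rotvec())
            return np.array(o)
        for w in(0,1.57,3.14,-1.57):
            r=least_squares(f,[400,450,450,300,0,0,w])
            if best is None or r.cost<best[0]: best=(r.cost,sg,r.x,f(r.x))
    return best
if __name__=="__main__":
    b=fit();print(*b,sep="\n");np.savez("kin.npz",P=b[2],sg=b[1])
E
python3 kin.py
```

```text
392.3673192130545
(-1, -1, -1, -1)
[329.59 503.56 363.98 311.93  18.12 -23.09  -4.71]
[26.46  7.28  0.9   0.8  -0.11  0.77  2.4   0.05 -1.28 -2.25 -0.85 -1.76
 -2.12 -1.34  0.38 -2.12 -1.21  0.99]
```

```bash
cat > ik.py <<'E'
from kin import *
k=np.load("kin.npz");P,sg=k["P"],k["sg"]
lo=np.array([-3.06,-.37,-1.25,.18,-1.1,.23,-2.94]);hi=np.array([3.06,2.12,1.32,2.47,4.24,1.98,2.94])
psi=-.13
def target(sx,sy,z,lean,flip,d=0,side=0):
    S=Ro.from_euler('z',psi);R=S*Ro.from_euler('y',-np.radians(lean))*Ro.from_euler('x',np.pi)*Ro.from_euler('z',np.pi*flip)
    g=S.apply([sx,sy,z])+[630,-57,0]
    return g+R.apply([0,0,19-d]),R
def ik(T,q0,m=.06):
    f=lambda q:(lambda x,R:np.r_[(x-T[0])/10,(R.inv()*T[1]).as_rotvec()*20,(q-(lo+hi)/2)*.02])(*fk(q,P,sg))
    r=least_squares(f,np.clip(q0,lo+m+.01,hi-m-.01),bounds=(lo+m,hi-m));e=f(r.x)[:6];return r.x,np.abs(e).max()
E
python3 - <<'E'
from ik import *
rng=np.random.default_rng(0)
for flip in(0,1):
  for lean in(30,38,45):
    sol=[]
    for i in range(40):
        q,e=ik(target(-3,110,67,lean,flip),rng.uniform(lo,hi))
        if e<.3:
            q2,e2=ik(target(-3,30,67,lean,flip),q)
            sol.append((np.min(np.minimum(q-lo,hi-q)[[1,2,3,4,5,6]]),q,q2,e2))
    sol.sort(key=lambda t:-t[0]);seen=[]
    for t in sol:
        if all(np.abs(t[1]-u).max()>.3 for u in seen): seen.append(t[1]);print(flip,lean,t[0],t[1],t[2],t[3])
E
```

```text
0 30 0.06000000734012981 [ 0.01  0.81 -0.17  2.    2.25  0.29  2.3 ] [ 0.22  0.81 -0.24  2.04  2.43  0.29  2.28] 0.00026938386257288534
0 30 0.060000000000950265 [-0.57  0.9   0.57  2.    4.03  0.29  0.21] [-0.31  0.84  0.41  2.04  3.85  0.29  0.6 ] 0.00025194811956275146
0 38 0.15654182050251234 [-0.32  0.83  0.22  2.07  3.    0.39  1.37] [-0.13  0.82  0.18  2.12  3.19  0.45  1.34] 3.164017016597129e-05
0 45 0.32089404506971464 [-0.36  0.87  0.26  2.15  2.99  0.6   1.33] [-0.2   0.86  0.26  2.2   3.19  0.68  1.29] 3.415673691373938e-05
1 30 0.31889984629634094 [ 0.29  0.89 -0.57  2.02  2.04  0.55 -0.49] [ 0.48  0.9  -0.62  2.06  2.13  0.52 -0.43] 5.671550976657304e-05
1 38 0.3613759730014192 [ 0.35  0.95 -0.69  2.11  2.3   0.78 -0.69] [ 0.56  0.97 -0.73  2.15  2.4   0.75 -0.62] 5.2973169771862444e-05
1 38 0.0600000000000005 [-0.97  1.36  1.26  2.1   4.06  0.91  2.88] [-0.83  1.33  1.26  2.09  4.16  0.92  2.88] 1.4476690611254197
1 45 0.2945029492871085 [ 0.35  1.   -0.71  2.18  2.47  0.96 -0.83] [ 0.57  1.03 -0.75  2.22  2.59  0.93 -0.75] 4.859719068722042e-05
```

```bash
cat > plan.py <<'E'
from ik import *
qb,e=ik(target(-3,110,67,40,1,d=110),[.35,.95,-.69,2.1,2.3,.78,-.69]);print("pregrasp B",qb,e,target(-3,110,67,40,1,d=110)[0])
q0=status.read_state()["qpos"]
def show(qa,qz,n):
    x0,R0=fk(qa,P,sg)
    for i in range(1,n+1):
        x,R=fk(qa+(qz-qa)*i/n,P,sg);print(x,"d",np.round(x-x0),np.round(np.degrees((R*R0.inv()).as_rotvec()),1),"toolz",R.apply([0,0,1]));x0,R0=x,R
E
python3 - <<'E'
from plan import *
print(q0,fk(q0,P,sg)[0]);qv=np.array([.25,.5,-.35,1.9,.9,.6,-.5])
print("->via");show(q0,qv,10);print("->B");show(qv,qb,10)
E
```

```text
pregrasp B [ 0.35  0.72 -0.73  2.31  2.24  0.77 -0.79] 4.893364664390376e-05 [583.28  60.04 136.71]
[-1.18  0.37  1.13  2.36 -1.1   0.23 -0.81] [482.34  55.96 259.91]
->via
[489.77  62.18 242.53] d [  7.   6. -17.] [-5.3  4.8 11.7] toolz [ 0.42 -0.05 -0.91]
[495.41  63.95 226.03] d [  6.   2. -16.] [-4.8  4.7 11.5] toolz [ 0.35 -0.05 -0.94]
[500.77  61.12 211.72] d [  5.  -3. -14.] [-4.4  4.4 11.4] toolz [ 0.29 -0.06 -0.96]
[507.43  53.8  200.55] d [  7.  -7. -11.] [-4.1  3.9 11.2] toolz [ 0.24 -0.07 -0.97]
[516.91  42.2  193.22] d [  9. -12.  -7.] [-3.9  3.2 10.9] toolz [ 0.2  -0.1  -0.98]
[530.48  26.61 190.28] d [ 14. -16.  -3.] [-3.8  2.3 10.6] toolz [ 0.18 -0.13 -0.98]
[549.01   7.33 192.34] d [ 19. -19.   2.] [-3.9  1.3 10.2] toolz [ 0.18 -0.16 -0.97]
[572.88 -15.46 200.2 ] d [ 24. -23.   8.] [-4.2  0.2  9.7] toolz [ 0.21 -0.2  -0.96]
[601.8  -41.71 215.02] d [ 29. -26.  15.] [-4.6 -1.   9. ] toolz [ 0.26 -0.24 -0.93]
[634.75 -71.57 238.27] d [ 33. -30.  23.] [-5.1 -2.2  8.2] toolz [ 0.34 -0.28 -0.9 ]
->B
[623.93 -70.62 220.15] d [-11.   1. -18.] [-4.   2.   5.4] toolz [ 0.33 -0.31 -0.89]
[615.25 -68.02 204.31] d [ -9.   3. -16.] [-3.7  1.5  5.7] toolz [ 0.34 -0.33 -0.88]
[608.64 -63.26 190.44] d [ -7.   5. -14.] [-3.4  1.1  5.9] toolz [ 0.36 -0.35 -0.86]
[603.84 -55.84 178.26] d [ -5.   7. -12.] [-3.   0.6  6.2] toolz [ 0.39 -0.35 -0.85]
[600.44 -45.34 167.59] d [ -3.  10. -11.] [-2.5  0.1  6.4] toolz [ 0.43 -0.34 -0.84]
[597.92 -31.45 158.32] d [-3. 14. -9.] [-2.  -0.3  6.6] toolz [ 0.47 -0.32 -0.82]
[595.65 -13.96 150.45] d [-2. 17. -8.] [-1.5 -0.7  6.7] toolz [ 0.51 -0.28 -0.81]
[592.95   7.21 144.08] d [-3. 21. -6.] [-0.9 -1.   6.9] toolz [ 0.56 -0.23 -0.8 ]
[589.07  31.97 139.41] d [-4. 25. -5.] [-0.3 -1.3  7. ] toolz [ 0.6  -0.16 -0.78]
[583.29  60.04 136.71] d [-6. 28. -3.] [ 0.3 -1.6  7. ] toolz [ 0.64 -0.08 -0.77]
```

Run:
```python
from plan import *
qv=np.array([.3,.3,-.4,2.15,.9,.6,-.5])
print("->via");show(q0,qv,12);print("->B");show(qv,qb,10)
```

```text
pregrasp B [ 0.35  0.72 -0.73  2.31  2.24  0.77 -0.79] 4.893364664390376e-05 [583.28  60.04 136.71]
->via
[477.79  59.32 242.43] d [ -5.   3. -17.] [-3.6  4.7  9.4] toolz [ 0.42 -0.04 -0.91]
[471.95  60.26 227.71] d [ -6.   1. -15.] [-3.2  4.3  9.4] toolz [ 0.35 -0.03 -0.94]
[465.78  58.52 216.09] d [ -6.  -2. -12.] [-3.   3.9  9.5] toolz [ 0.29 -0.02 -0.96]
[460.23  53.92 207.75] d [-6. -5. -8.] [-2.9  3.5  9.5] toolz [ 0.24 -0.03 -0.97]
[456.24  46.37 202.68] d [-4. -8. -5.] [-2.8  2.9  9.4] toolz [ 0.19 -0.04 -0.98]
[454.63  35.89 200.84] d [ -2. -10.  -2.] [-2.9  2.3  9.4] toolz [ 0.16 -0.06 -0.99]
[456.09  22.62 202.19] d [  1. -13.   1.] [-3.1  1.7  9.3] toolz [ 0.14 -0.09 -0.99]
[461.1    6.83 206.77] d [  5. -16.   5.] [-3.4  1.1  9.1] toolz [ 0.14 -0.13 -0.98]
[469.97 -11.14 214.78] d [  9. -18.   8.] [-3.8  0.4  8.9] toolz [ 0.16 -0.17 -0.97]
[482.73 -30.8  226.56] d [ 13. -20.  12.] [-4.3 -0.2  8.6] toolz [ 0.19 -0.22 -0.96]
[499.16 -51.63 242.61] d [ 16. -21.  16.] [-4.8 -0.8  8.2] toolz [ 0.24 -0.27 -0.93]
[518.75 -73.01 263.55] d [ 20. -21.  21.] [-5.4 -1.5  7.8] toolz 
[... 167 characters left out ...]
 toolz [ 0.32 -0.37 -0.87]
[530.95 -68.97 216.19] d [  6.   4. -15.] [-3.   0.9  6. ] toolz [ 0.35 -0.38 -0.86]
[538.41 -61.83 202.2 ] d [  7.   7. -14.] [-2.6  0.4  6.2] toolz [ 0.38 -0.38 -0.84]
[546.87 -51.13 188.88] d [  8.  11. -13.] [-2.1  0.   6.3] toolz [ 0.42 -0.36 -0.83]
[555.78 -36.62 176.24] d [  9.  15. -13.] [-1.5 -0.4  6.4] toolz [ 0.47 -0.33 -0.82]
[564.51 -18.16 164.42] d [  9.  18. -12.] [-1.  -0.8  6.5] toolz [ 0.51 -0.29 -0.81]
[572.42   4.23 153.65] d [  8.  22. -11.] [-0.4 -1.1  6.5] toolz [ 0.56 -0.24 -0.8 ]
[578.88  30.4  144.27] d [ 6. 26. -9.] [ 0.2 -1.4  6.5] toolz [ 0.6  -0.17 -0.78]
[583.29  60.04 136.71] d [ 4. 30. -8.] [ 0.9 -1.7  6.5] toolz [ 0.64 -0.08 -0.77]
```

>>> move_arm(plan=[[[-4,3,-14],[-3,4,8],0.6],[[-5,1,-13],[-2.8,3.8,8],0.6],[[-5,0,-11],[-2.6,3.5,8],0.6],[[-5,-3,-9],[-2.5,3.2,8],0.6],[[-5,-5,-6],[-2.5,2.8,8],0.6],[[-3,-8,-3],[-2.4,2.3,8],0.6],[[-1,-9,-1],[-2.6,1.8,8],0.6],[[1,-11,1],[-2.7,1.5,8],0.6],[[4,-13,4],[-2.9,1,7.8],0.6],[[0,0,0],[0,0,0],0.6]])

```text
clock: 4.1
eef_pos: [462.8, 12.2, 209.9]
tool_rot: [2.959, 0.056, 1.185]
force: [0.6, -0.3, -0.4]
width: 51.0
gripper_force: 0.0
```

```bash
cat > st.py <<'E'
from plan import *
s=status.read_state();R=Ro.from_euler('xyz',s["tool_rot"]);print("q",s["qpos"],s["eef_pos"],"fk",fk(s["qpos"],P,sg)[0],"z",R.apply([0,0,1]),"y",R.apply([0,1,0]),"F",s["force"],s["width"])
E
python3 - <<'E'
from st import *
show(q0,qb,14)
E
```

```text
pregrasp B [ 0.35  0.72 -0.73  2.31  2.24  0.77 -0.79] 4.893364664390376e-05 [583.28  60.04 136.71]
q [-0.81  0.47  0.87  2.18 -0.46  0.54 -0.02] [462.85  12.2  209.86] fk [473.88  20.76 208.08] z [ 0.15 -0.12 -0.98] y [ 0.92 -0.36  0.18] F [ 0.61 -0.32 -0.41] 51.0271905009756
[449.18   6.86 185.41] d [-25. -14. -23.] [-4.4  6.7  6.2] toolz [ 0.05 -0.18 -0.98]
[428.39  -8.8  167.78] d [-21. -16. -18.] [-4.1  6.1  6.5] toolz [-0.03 -0.25 -0.97]
[412.84 -25.09 154.18] d [-16. -16. -14.] [-3.7  5.4  6.9] toolz [-0.09 -0.32 -0.94]
[403.47 -40.81 143.44] d [ -9. -16. -11.] [-3.3  4.6  7.2] toolz [-0.11 -0.39 -0.91]
[400.78 -54.7  134.4 ] d [ -3. -14.  -9.] [-2.7  3.6  7.6] toolz [-0.12 -0.45 -0.89]
[404.83 -65.45 126.15] d [  4. -11.  -8.] [-2.1  2.6  7.9] toolz [-0.09 -0.49 -0.87]
[415.26 -71.81 118.15] d [10. -6. -8.] [-1.4  1.5  8.2] toolz [-0.04 -0.52 -0.85]
[431.39 -72.61 110.43] d [16. -1. -8.] [-0.6  0.4  8.3] toolz [ 0.03 -0.53 -0.85]
[452.25 -66.96 103.59] d [21.  6. -7.] [ 0.2 -0.7  8.4] toolz [ 0.12 -0.52 -0.85]
[476.7  -54.27  98.82] d [24. 13. -5.] [ 1.  -1.8  8.3] toolz [ 0.22 -0.48 -0.85]
[503.47 -34.46  97.79] d [27. 20. -1.] [ 1.8 -2.9  8.2] toolz [ 0.32 -0.42 -0.85]
[531.17  -7.99 102.46] d [28. 26.  5.] [ 2.6 -3.9  7.9] toolz [ 0.43 -0.32 -0.84]
[558.3   24.06 114.85] d [27. 32. 12.] [ 3.3 -4.9  7.6] toolz [ 0.54 -0.21 -0.82]
[583.29  60.04 136.71] d [25. 36. 22.] [ 3.9 -5.8  7.3] toolz [ 0.64 -0.08 -0.77]
```

```bash
cat > sim.py <<'E'
from ik import *
def jac(q):
    x,R=fk(q,P,sg);J=np.zeros((6,7))
    for i in range(7):
        d=np.array(q,float);d[i]+=1e-4;a,b=fk(d,P,sg);J[:3,i]=(a-x)/1e-4/300;J[3:,i]=(b*R.inv()).as_rotvec()/1e-4
    return J
def step(q,dx,w,gain=0,qn=None,sub=4):
    x,R=fk(q,P,sg);xt=x+np.array(dx);Rt=Ro.from_rotvec(np.radians(w))*R
    for k in range(1,sub+1):
        for it in range(3):
            xk=x+np.array(dx)*k/sub;Rk=Ro.from_rotvec(np.radians(w)*k/sub)*R
            xc,Rc=fk(q,P,sg);e=np.r_[(xk-xc)/300,(Rk*Rc.inv()).as_rotvec()]
            free=np.ones(7,bool)
            for _ in range(4):
                J=jac(q)*free;Ji=J.T@np.linalg.inv(J@J.T+1e-5*np.eye(6));dq=Ji@e
                if gain and it==0: dq=dq+(np.eye(7)-Ji@J)@((qn-q)*gain*free)
                bad=((q+dq<lo)|(q+dq>hi))&free
                if not bad.any():break
                free&=~bad
            q=np.clip(q+dq*free,lo,hi)
    return q
if __name__=="__main__":
    M=[[[-4,3,-14],[-3,4,8]],[[-5,1,-13],[-2.8,3.8,8]],[[-5,0,-11],[-2.6,3.5,8]],[[-5,-3,-9],[-2.5,3.2,8]],[[-5,-5,-6],[-2.5,2.8,8]],[[-3,-8,-3],[-2.4,2.3,8]],[[-1,-9,-1],[-2.6,1.8,8]],[[1,-11,1],[-2.7,1.5,8]],[[4,-13,4],[-2.9,1,7.8]]]
    print("obs [-0.81  0.47  0.87  2.18 -0.46  0.54 -0.02]")
    for name,qn in(("mid",(lo+hi)/2),("home",np.array([1.28,.628,.038,1.517,-.027,.996,-.02])),("zero1",np.array([0,.628,.038,1.517,-.027,.996,-.02]))):
        for g in(0,.01,.03):
            q=np.array([-1.18,.37,1.13,2.36,-1.1,.23,-.81])
            for a,b in M:q=step(q,a,b,g,qn)
            print(name,g,q)
    q=np.array([1.28,.628,.038,1.517,-.027,.996,-.02])
    for i in range(8): q=step(q,[32,35,0],[0,0,-2.5])
    print("start sim",q)
    for i in range(9): q=step(q,[9,46,-3],[-.6,-4.4,0])
    print(q)
E
python3 sim.py
```

```text
obs [-0.81  0.47  0.87  2.18 -0.46  0.54 -0.02]
mid 0 [-0.84  0.46  0.91  2.21 -0.49  0.54  0.04]
mid 0.01 [-0.65  0.38  0.66  2.22 -0.24  0.49 -0.21]
mid 0.03 [-0.33  0.33  0.27  2.22  0.09  0.48 -0.52]
home 0 [-0.84  0.46  0.91  2.21 -0.49  0.54  0.04]
home 0.01 [-0.69  0.39  0.71  2.22 -0.28  0.49 -0.16]
home 0.03 [-0.42  0.34  0.37  2.22  0.01  0.47 -0.44]
zero1 0 [-0.84  0.46  0.91  2.21 -0.49  0.54  0.04]
zero1 0.01 [-0.74  0.41  0.78  2.22 -0.35  0.51 -0.09]
zero1 0.03 [-0.59  0.37  0.59  2.22 -0.17  0.48 -0.27]
start sim [ 0.61  0.47  0.09  1.83 -0.05  0.85 -0.96]
[-1.08  0.48  1.03  2.27 -1.01  0.26 -0.96]
```

```bash
cat > search.py <<'E'
from sim import *
import time
from multiprocessing import Pool
q0=np.array([-0.81,0.47,0.87,2.18,-0.46,0.54,-0.02])
def leg(q,T,sub=1):
    x,R=fk(q,P,sg);dx=T[0]-x;w=np.degrees((T[1]*R.inv()).as_rotvec())
    n=int(np.ceil(max(np.linalg.norm(dx)/35,np.linalg.norm(w)/8,1)));mm=9;zmin=9;Q=[]
    for i in range(n):
        q=step(q,dx/n,w/n,sub=sub);Q.append(q)
        mm=min(mm,np.min(np.minimum(q-lo,hi-q)))
    x,R=fk(q,P,sg);err=np.linalg.norm(x-T[0])+100*np.linalg.norm((T[1]*R.inv()).as_rotvec())
    return q,n,mm,err,dx,w
def run(a):
    seed,q=a;rng=np.random.default_rng(seed);vias=[];q=q.copy();tot=0;m=9
    for k in range(rng.integers(1,3)):
        az,t,yw=rng.uniform(-np.pi,np.pi),np.radians(rng.uniform(0,45)),rng.uniform(-np.pi,np.pi)
        R=Ro.from_rotvec(t*np.array([np.cos(az),np.sin(az),0]))*Ro.from_euler('zx',[yw,np.pi])
        T=([rng.uniform(420,510),rng.uniform(-350,80),rng.uniform(200,330)],R)
        q,n,mm,err,dx,w=leg(q,T);tot+=n;m=min(m,mm)
        if err>15:return None
        vias.append((n,dx,w))
    flip=rng.integers(0,2);lean=rng.choice([34,38,42])
    for T in(target(-3,110,67,lean,flip,d=110),target(-3,110,67,lean,flip),target(-3,30,67,lean,flip)):
        q,n,mm,err,dx,w=leg(q,T);tot+=n;m=min(m,mm)
        if err>8:return None
        vias.append((n,dx,w))
    return m,seed,tot,lean,flip,vias,q
if __name__=="__main__":
    t=time.time();res=[]
    with Pool() as p:
        for r in p.imap_unordered(run,[(s,q0) for s in range(2000)]):
            if r:res.append(r)
            if time.time()-t>240:p.terminate();break
    res.sort(key=lambda r:-r[0]);print(len(res),time.time()-t)
    for r in res[:4]:
        print(r[:5],r[6])
        for v in r[5]:print("  ",*v)
E
OMP_NUM_THREADS=1 python3 search.py
```

```text
275 51.362030029296875
(np.float64(0.168877131656016), 339, 45, np.int64(38), np.int64(0)) [ 0.12  0.81 -0.14  2.13  2.83  0.48  1.83]
   22 [ -37.5  -119.71   23.22] [ 16.79  64.68 154.78]
   16 [148.53 159.02 -93.01] [  3.03   4.24 120.06]
   4 [ 67.15  -8.78 -86.68] [-0.  0. -0.]
   3 [-10.37 -79.32   0.  ] [-0.  0. -0.]
(np.float64(0.16356707280971608), 957, 49, np.int64(38), np.int64(0)) [ 0.11  0.81 -0.12  2.13  2.85  0.48  1.81]
   9 [  -9.95 -297.04    7.83] [ 34.99 -15.01  60.3 ]
   11 [-42.47 345.5   77.86] [-42.71  -1.24  51.99]
   22 [ 163.45   -9.14 -155.48] [-43.15  14.66 166.85]
   4 [ 67.15  -8.78 -86.68] [ 0. -0. -0.]
   3 [-10.37 -79.32   0.  ] [-0.  0. -0.]
(np.float64(0.15515188189260387), 1406, 44, np.int64(42), np.int64(0)) [ 0.02  0.83 -0.01  2.17  2.99  0.59  1.61]
   8 [  22.96 -240.98   22.83] [11.41 12.57 57.31]
   9 [-44.27 205.4  -25.  ] [-2.47 26.91 65.3 ]
   20 [127.51  75.52 -71.7 ] [-14.67  15.42 156.48]
   4 [ 72.98  -9.54 -81.75] [-0. -0. -0.]
   3 [-10.37 -79.32   0.  ] [-0.  0. -0.]
(np.float64(0.15317402558317106), 1304, 46, np.int64(42), np.int64(0)) [ 0.08  0.83 -0.09  2.17  2.92  0.6   1.72]
   14 [20.64 28.67 86.16] [-11.22  49.63  92.81]
   14 [-28.21  -3.89  10.45] [19.37 58.91 91.48]
   11 [ 113.78   15.17 -170.49] [  6.95 -16.42  78.61]
   4 [ 72.98  -9.54 -81.75] [-0. -0. -0.]
   3 [-10.37 -79.32   0.  ] [-0.  0. -0.]
```

>>> move_arm(plan=[[[-1.7,-5.4,1],[0.8,2.9,7],0.6],[[-1.7,-5.4,1],[0.8,2.9,7],0.6],[[-1.7,-5.4,1],[0.8,2.9,7],0.6],[[-1.7,-5.4,1],[0.8,2.9,7],0.6],[[-1.7,-5.4,1],[0.8,2.9,7],0.6],[[-1.7,-5.4,1],[0.8,2.9,7],0.6],[[-1.7,-5.4,1],[0.8,2.9,7],0.6],[[-1.7,-5.4,1],[0.8,2.9,7],0.6],[[-1.7,-5.4,1],[0.8,2.9,7],0.6],[[-1.7,-5.4,1],[0.8,2.9,7],0.6]])

```text
clock: 5.35
eef_pos: [445.1, -40.3, 219.6]
tool_rot: [-2.892, -0.185, 2.411]
force: [0.6, -0.0, 0.2]
width: 51.5
gripper_force: 0.0
```

>>> move_arm(plan=[[[-1.7,-5.4,1],[0.8,2.9,7],0.6],[[-1.7,-5.4,1],[0.8,2.9,7],0.6],[[-1.7,-5.4,1],[0.8,2.9,7],0.6],[[-1.7,-5.4,1],[0.8,2.9,7],0.6],[[-1.7,-5.4,1],[0.8,2.9,7],0.6],[[-1.7,-5.4,1],[0.8,2.9,7],0.6],[[-1.7,-5.4,1],[0.8,2.9,7],0.6],[[-1.7,-5.4,1],[0.8,2.9,7],0.6],[[-1.7,-5.4,1],[0.8,2.9,7],0.6],[[-1.7,-5.4,1],[0.8,2.9,7],0.6]])

```text
clock: 6.6
eef_pos: [427.8, -94.0, 229.3]
tool_rot: [-2.993, -0.668, -2.58]
force: [0.1, -0.3, -1.4]
width: 51.0
gripper_force: 0.0
```

>>> move_arm(plan=[[[-1.7,-5.4,1],[0.8,2.9,7],0.6],[[-1.7,-5.4,1],[0.8,2.9,7],0.6],[[0,0,0],[0,0,0],0.6]])

```text
clock: 6.98
eef_pos: [424.0, -104.3, 231.3]
tool_rot: [-3.106, -0.724, -2.267]
force: [0.4, -0.8, 0.6]
width: 51.2
gripper_force: 0.0
```

```bash
cat > go.py <<'E'
from search import *
import sys
s=status.read_state();q=s["qpos"];x,R=s["eef_pos"],Ro.from_euler('xyz',s["tool_rot"])
print("q",q,x,"z",R.apply([0,0,1]),"y",R.apply([0,1,0]),"F",s["force"],s["width"])
T=target(-3,110,67,38,0,d=110);print("remaining to pregrasp",T[0]-x,np.degrees((T[1]*R.inv()).as_rotvec()))
r=leg(q,(fk(q,P,sg)[0]+T[0]-x,T[1]));print("sim",*r)
for t in(target(-3,110,67,38,0),target(-3,30,67,38,0)): r=leg(r[0],t);print(*r)
E
python3 go.py
```

```text
q [-0.28  0.63  0.13  1.84  0.43  1.26  2.05] [ 423.99 -104.3   231.33] z [-0.4  -0.53 -0.75] y [-0.78  0.62 -0.03] F [ 0.36 -0.81  0.6 ] 51.24179540040746
remaining to pregrasp [161.74 164.02 -92.63] [  3.25   3.33 121.04]
sim [-0.23  0.65 -0.06  2.2   2.42  0.44  1.93] 16 0.20702396091707878 2.0759863472323647e-06 [161.74 164.02 -92.63] [  3.2    3.45 121.17]
[-0.06  0.82 -0.11  2.09  2.62  0.47  1.89] 3 0.22498529507097645 1.442318596057075e-06 [ 54.47 -56.49 -63.83] [-0.  0. -0.]
[ 0.14  0.82 -0.16  2.13  2.81  0.49  1.86] 3 0.2510433715946522 1.0556402159009951e-07 [-10.37 -79.32   0.  ] [-0.  0. -0.]
```

>>> move_arm(plan=[[[10,10,-6],[0.2,0.2,7.5],0.6],[[10,10,-6],[0.2,0.2,7.5],0.6],[[10,10,-6],[0.2,0.2,7.5],0.6],[[10,10,-6],[0.2,0.2,7.5],0.6],[[10,10,-6],[0.2,0.2,7.5],0.6],[[10,10,-6],[0.2,0.2,7.5],0.6],[[10,10,-6],[0.2,0.2,7.5],0.6],[[10,10,-6],[0.2,0.2,7.5],0.6]])

```text
clock: 7.98
eef_pos: [505.4, -24.3, 183.5]
tool_rot: [3.141, -0.701, -1.193]
force: [-0.4, -0.2, -0.6]
width: 51.4
gripper_force: 0.0
```

>>> move_arm(plan=[[[10,10,-6],[0.2,0.2,7.5],0.6],[[10,10,-6],[0.2,0.2,7.5],0.6],[[10,10,-6],[0.2,0.2,7.5],0.6],[[10,10,-6],[0.2,0.2,7.5],0.6],[[10,10,-6],[0.2,0.2,7.5],0.6],[[10,10,-6],[0.2,0.2,7.5],0.6],[[0,0,0],[0,0,0],0.6]])

```text
clock: 8.85
eef_pos: [565.0, 33.2, 147.5]
tool_rot: [3.139, -0.673, -0.412]
force: [0.8, -0.5, 0.3]
width: 51.3
gripper_force: 0.0
```

```bash
python3 go.py
```

```text
q [-0.37  0.6  -0.04  2.36  2.11  0.58  1.84] [565.04  33.2  147.54] z [ 0.57 -0.25 -0.78] y [-0.4  -0.92  0.  ] F [ 0.78 -0.55  0.26] 51.25681090821137
remaining to pregrasp [20.7  26.52 -8.84] [ 0.27  0.53 16.25]
sim [-0.24  0.62 -0.12  2.36  2.47  0.56  1.83] 3 0.10597160672084716 2.5641330423241597e-07 [20.7  26.52 -8.84] [ 0.17  0.55 16.38]
[-0.07  0.82 -0.1   2.08  2.64  0.47  1.87] 5 0.16075665457726984 5.166790091920236e-07 [114.85 -56.33 -61.21] [-0.  0. -0.]
[ 0.13  0.81 -0.15  2.13  2.82  0.48  1.84] 3 0.24577629601147158 1.0281784589610131e-07 [-10.37 -79.32   0.  ] [-0.  0. -0.]
```

Everything follows the model. I'll finish the leg to the pre-grasp pose, then look.

>>> move_arm(plan=[[[7,9,-3],[0.1,0.2,5.4],0.6],[[7,9,-3],[0.1,0.2,5.4],0.6],[[7,9,-3],[0.1,0.2,5.4],0.6],[[0,0,0],[0,0,0],0.6]])

```text
clock: 9.35
eef_pos: [586.8, 61.1, 138.9]
tool_rot: [-3.141, -0.663, -0.131]
force: [0.5, -0.1, 0.9]
width: 51.3
gripper_force: 0.0
```

```bash
python3 go.py|head -2
python3 - <<'E'
from h import *
t=cams.get_image("top")[90:215,210:410]; s=cams.get_image("side")[120:290,190:360]
a=cv2.resize(t,None,fx=4,fy=4,interpolation=cv2.INTER_CUBIC);cv2.imwrite("pics/t1.png",a)
cv2.imwrite("pics/s1.png",cv2.resize(s,None,fx=3.5,fy=3.5,interpolation=cv2.INTER_CUBIC))
E
```

```text
q [-0.2   0.62 -0.15  2.37  2.47  0.57  1.84] [586.79  61.12 138.94] z [ 0.61 -0.08 -0.79] y [-0.13 -0.99 -0.  ] F [ 0.45 -0.14  0.93] 51.25921612797812
remaining to pregrasp [-1.05 -1.39 -0.23] [-0.03 -0.02  0.02]
```

View pics/s1.png

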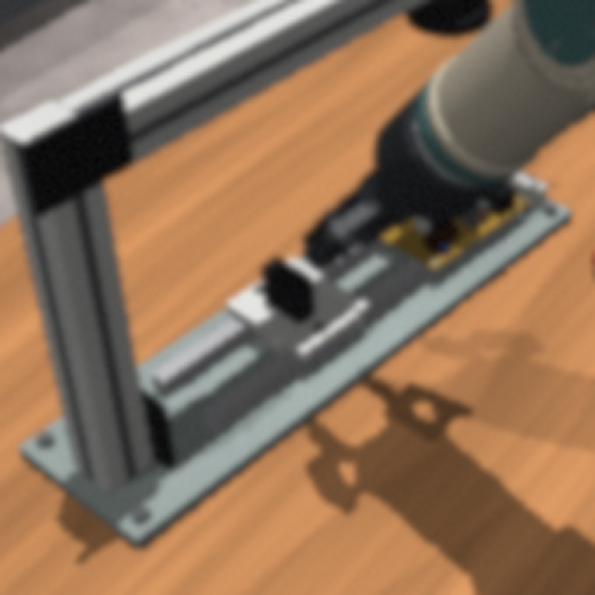

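View pics/t1.png

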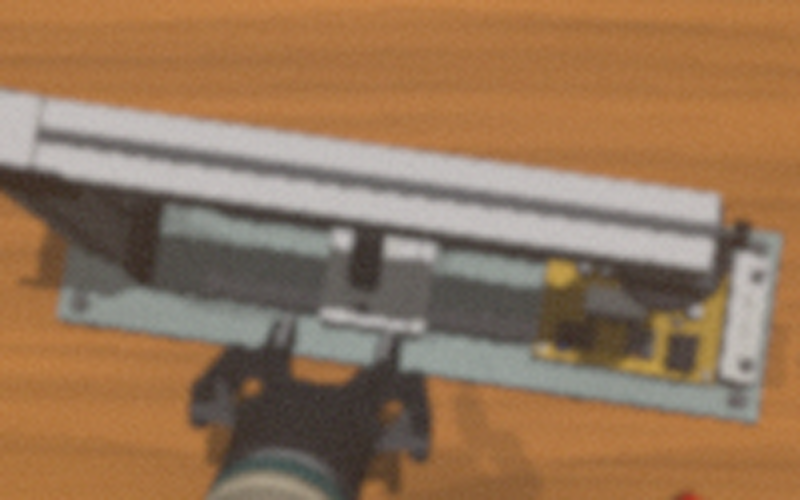

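The fingers are poised in front of the grip. In the top crop the tips are near (288,322) and (393,338) and the grip at (365,262). In the side crop the grip is near (290,288). Next I'll check alignment by projecting the known TCP and the estimated grip.

Run:
```python
from h import *
from scipy.spatial.transform import Rotation as Ro
x=status.read_state();R=Ro.from_euler('xyz',x["tool_rot"]);X=x["eef_pos"]
f=lambda X:((proj("top",X)-[210,90])*4+1.5, (proj("side",X)-[190,120])*3.5+1.2)
print("tcp",f(X));
for k in(25.6,-25.6): print("tip",f(X+R.apply([0,k,-6])))
S=Ro.from_euler('z',-.13)
for y in(105,110):
  for dx,z in((-20,78.5),(-20,40.5),(20,78.5),(0,59.5)):
    for dy in(-9,9):
        print(y,dx,z,dy,*f(S.apply([dx,y+dy,z])+[630,-57,0]))
```

```text
tcp (array([340.37, 331.31]), array([339.2 , 242.71]))
tip (array([381.  , 342.56]), array([368.27, 222.46]))
tip (array([296.5 , 330.15]), array([316.55, 257.23]))
105 -20 78.5 -9 [383.87 287.71] [320.15 274.14]
105 -20 78.5 9 [356.04 283.6 ] [302.76 285.97]
105 -20 40.5 -9 [387.52 296.68] [322.45 312.67]
105 -20 40.5 9 [360.64 292.7 ] [305.47 324.62]
105 20 78.5 -9 [393.49 226.48] [282.29 251.43]
105 20 78.5 9 [365.74 222.42] [264.86 262.83]
105 0 59.5 -9 [390.46 262.13] [302.41 282.11]
105 0 59.5 9 [363.15 258.12] [285.21 293.79]
110 -20 78.5 -9 [376.13 286.57] [315.35 277.4 ]
110 -20 78.5 9 [348.31 282.46] [297.87 289.3 ]
110 -20 40.5 -9 [380.05 295.57] [317.77 315.97]
110 -20 40.5 9 [353.18 291.6 ] [300.7  327.98]
110 20 78.5 -9 [385.78 225.35] [277.48 254.58]
110 20 78.5 9 [358.04 221.29] [259.96 266.04]
110 0 59.5 -9 [382.87 261.02] [297.66 285.33]
110 0 59.5 9 [355.57 257.  ] [280.37 297.07]
```

The projections agree with the images, so the grip is at station y≈110. Now I'll descend along the tool axis.

>>> move_arm(plan=[[[11,-1.7,-14.5],[0,0,0],0.6],[[11,-1.7,-14.5],[0,0,0],0.6],[[11,-1.7,-14.5],[0,0,0],0.6],[[11,-1.7,-14.5],[0,0,0],0.6],[[11,-1.7,-14.5],[0,0,0],0.6],[[0,0,0],[0,0,0],0.6]])

```text
clock: 10.2
eef_pos: [641.5, 54.0, 65.1]
tool_rot: [3.141, -0.661, -0.124]
force: [-0.6, -0.1, 0.1]
width: 51.1
gripper_force: 0.0
```

>>> move_arm(plan=[[[5.5,-1,-7],[0,0,0],0.6],[[5.5,-1,-7.5],[0,0,0],0.6],[[0,0,0],[0,0,0],0.6]])

```text
clock: 10.58
eef_pos: [652.4, 52.1, 51.4]
tool_rot: [3.141, -0.662, -0.124]
force: [0.1, -0.3, -0.1]
width: 51.1
gripper_force: 0.0
```

>>> move_arm(plan=[[[0,0,0],[0,0,0],0.35],[[0,0,0],[0,0,0],0.2],[[0,0,0],[0,0,0],0.1],[[0,0,0],[0,0,0],0.0],[[0,0,0],[0,0,0],0.0],[[0,0,0],[0,0,0],0.0]])

```text
clock: 11.32
eef_pos: [652.0, 52.3, 52.1]
tool_rot: [3.141, -0.662, -0.124]
force: [-3.6, 1.5, 6.1]
width: 17.0
gripper_force: 59.0
```

>>> move_arm(plan=[[[-0.7,-5,0],[0,0,0],0.0],[[-1.3,-10,0],[0,0,0],0.0],[[-1.3,-10,0],[0,0,0],0.0],[[-1.3,-10,0],[0,0,0],0.0],[[-1.3,-10,0],[0,0,0],0.0],[[-1.3,-10,0],[0,0,0],0.0],[[-0.7,-5,0],[0,0,0],0.0],[[-0.4,-3,0],[0,0,0],0.0],[[0,0,0],[0,0,0],0.0]])

```text
clock: 12.45
eef_pos: [643.8, -11.0, 52.1]
tool_rot: [3.141, -0.663, -0.124]
force: [-4.2, 0.7, 5.9]
width: 17.0
gripper_force: 59.2
```

```bash
python3 go.py|head -1
python3 - <<'E'
from h import *
s=cams.get_image("side")[150:270,220:360]
cv2.imwrite("pics/s2.png",cv2.resize(s,None,fx=5,fy=5,interpolation=cv2.INTER_CUBIC))
E
```

```text
q [ 0.03  0.84 -0.19  2.26  2.74  0.66  1.81] [643.83 -10.95  52.11] z [ 0.61 -0.08 -0.79] y [-0.12 -0.99  0.  ] F [-4.16  0.7   5.88] 16.953365545333497
```

View pics/s2.png

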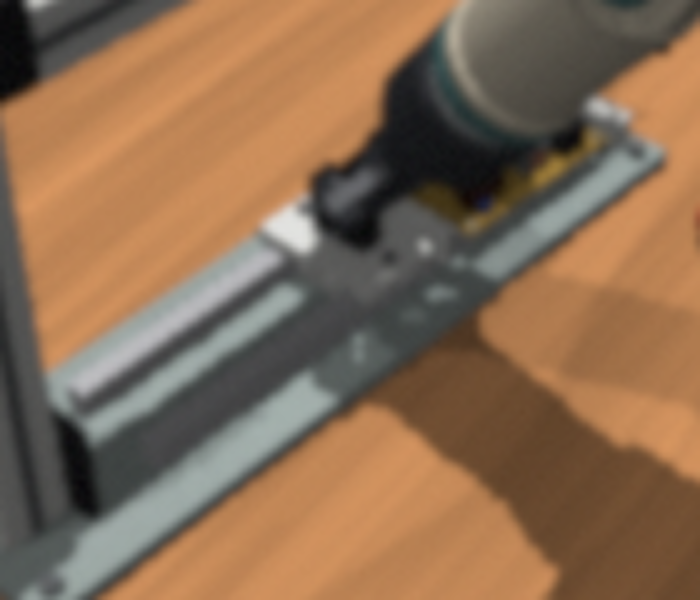

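The side crop shows the jaw front (≈(455,235)) almost at the board's end (≈(468,235)). The jaw moved with the hand and has roughly 17 mm to go. I'll take it slowly while watching the force.

>>> move_arm(plan=[[[-0.3,-2,0],[0,0,0],0.0],[[-0.3,-2,0],[0,0,0],0.0],[[-0.3,-2,0],[0,0,0],0.0],[[-0.3,-2,0],[0,0,0],0.0],[[-0.1,-1,0],[0,0,0],0.0],[[-0.1,-1,0],[0,0,0],0.0],[[-0.1,-1,0],[0,0,0],0.0],[[0,0,0],[0,0,0],0.0]])

```text
clock: 13.5
eef_pos: [642.4, -21.4, 52.1]
tool_rot: [-3.141, -0.663, -0.123]
force: [-3.1, 1.7, 6.0]
width: 16.9
gripper_force: 59.2
```

>>> move_arm(plan=[[[-0.1,-1,0],[0,0,0],0.0],[[-0.1,-1,0],[0,0,0],0.0],[[-0.1,-1,0],[0,0,0],0.0],[[0,0,0],[0,0,0],0.0]])

```text
clock: 14.0
eef_pos: [642.1, -24.3, 52.1]
tool_rot: [-3.141, -0.663, -0.123]
force: [-3.3, 1.7, 5.8]
width: 17.2
gripper_force: 59.2
```

>>> move_arm(plan=[[[-0.1,-0.5,0],[0,0,0],0.0],[[-0.1,-0.5,0],[0,0,0],0.0],[[-0.1,-0.5,0],[0,0,0],0.0],[[0,0,0],[0,0,0],0.0]])

```text
clock: 14.5
eef_pos: [641.9, -25.3, 52.1]
tool_rot: [-3.141, -0.663, -0.123]
force: [-3.8, 3.3, 5.3]
width: 17.1
gripper_force: 59.1
```

>>> move_arm(plan=[[[-0.1,-0.5,0],[0,0,0],0.0],[[-0.1,-0.5,0],[0,0,0],0.0],[[0,0,0],[0,0,0],0.0]])

```text
clock: 14.88
eef_pos: [641.8, -26.3, 52.1]
tool_rot: [-3.141, -0.663, -0.123]
force: [-2.3, 3.6, 5.1]
width: 17.3
gripper_force: 59.1
```

>>> move_arm(plan=[[[-0.1,-0.5,0],[0,0,0],0.0],[[-0.1,-0.5,0],[0,0,0],0.0],[[0,0,0],[0,0,0],0.0]])

```text
clock: 15.25
eef_pos: [641.6, -27.5, 52.1]
tool_rot: [-3.141, -0.663, -0.123]
force: [-2.4, 2.4, 5.3]
width: 16.9
gripper_force: 59.1
```

>>> move_arm(plan=[[[-0.1,-0.5,0],[0,0,0],0.0],[[-0.1,-0.5,0],[0,0,0],0.0],[[0,0,0],[0,0,0],0.0]])

```text
clock: 15.62
eef_pos: [641.5, -28.6, 52.1]
tool_rot: [-3.141, -0.663, -0.123]
force: [-2.2, 3.6, 4.8]
width: 17.1
gripper_force: 59.0
```

>>> move_arm(plan=[[[-0.1,-0.5,0],[0,0,0],0.0],[[0,0,0],[0,0,0],0.0]])

```text
clock: 15.88
eef_pos: [641.4, -29.1, 52.1]
tool_rot: [-3.141, -0.663, -0.123]
force: [-1.8, 3.0, 5.6]
width: 17.1
gripper_force: 59.0
```

>>> move_arm(plan=[[[-0.1,-0.5,0],[0,0,0],0.0],[[0,0,0],[0,0,0],0.0]])

```text
clock: 16.12
eef_pos: [641.4, -29.5, 52.1]
tool_rot: [-3.141, -0.663, -0.123]
force: [-1.3, 3.3, 4.6]
width: 16.8
gripper_force: 58.9
```

>>> move_arm(plan=[[[-0.1,-0.5,0],[0,0,0],0.0],[[0,0,0],[0,0,0],0.0]])

```text
clock: 16.38
eef_pos: [641.4, -29.5, 52.1]
tool_rot: [-3.141, -0.663, -0.122]
force: [-1.7, 5.4, 6.1]
width: 16.8
gripper_force: 58.9
```

>>> move_arm(plan=[[[0,-0.5,0],[0,0,0],0.0],[[0,0,0],[0,0,0],0.0]])

```text
clock: 16.62
eef_pos: [641.4, -29.4, 52.1]
tool_rot: [-3.14, -0.663, -0.122]
force: [-2.2, 5.3, 4.8]
width: 17.0
gripper_force: 59.0
```

```bash
python3 go.py|head -1
python3 - <<'E'
from h import *
s=cams.get_image("top")[120:210,270:420]
cv2.imwrite("pics/t3.png",cv2.resize(s,None,fx=5.3,fy=5.3,interpolation=cv2.INTER_CUBIC))
E
```

```text
q [ 0.08  0.84 -0.19  2.27  2.78  0.67  1.81] [641.4  -29.45  52.11] z [ 0.61 -0.07 -0.79] y [-0.12 -0.99 -0.  ] F [-2.21  5.26  4.85] 16.96725832771101
```

View pics/t3.png

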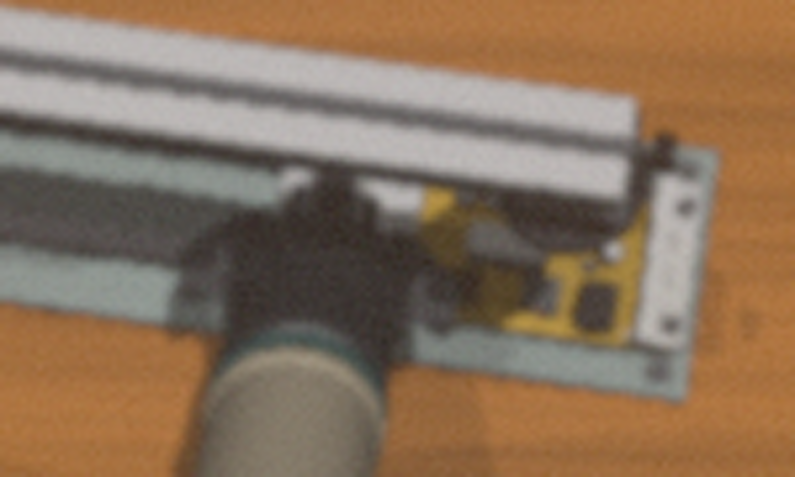

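Motion has stopped at the same TCP position over two further steps and the force is rising, while the board looks square and up against the fixed jaw. One slightly firmer nudge will confirm it.

>>> move_arm(plan=[[[-0.1,-1,0],[0,0,0],0.0],[[-0.1,-1,0],[0,0,0],0.0],[[0,0,0],[0,0,0],0.0]])

```text
clock: 17.05
eef_pos: [641.4, -29.5, 52.1]
tool_rot: [-3.138, -0.663, -0.12]
force: [-1.4, 8.6, 4.8]
width: 16.6
gripper_force: 59.1
```

>>> move_arm(plan=[[[-0.2,-1.5,0],[0,0,0],0.0],[[0,0,0],[0,0,0],0.0],[[0,0,0],[0,0,0],0.0]])

```text
clock: 17.42
eef_pos: [641.3, -29.5, 52.1]
tool_rot: [-3.136, -0.663, -0.119]
force: [0.1, 11.8, 4.7]
width: 17.0
gripper_force: 59.3
```

>>> move_arm(plan=[[[0.2,1.5,0],[0,0,0],0.0],[[0.2,1.5,0],[0,0,0],0.0],[[0,0,0],[0,0,0],0.0]])

```text
clock: 17.8
eef_pos: [641.4, -29.5, 52.1]
tool_rot: [-3.14, -0.663, -0.122]
force: [-1.9, 6.3, 5.4]
width: 17.3
gripper_force: 59.2
```

>>> move_arm(plan=[[[0,0,0],[0,0,0],0.38],[[0,0,0],[0,0,0],0.38],[[0,0,0],[0,0,0],0.38],[[0,0,0],[0,0,0],0.38]])

```text
clock: 18.3
eef_pos: [640.8, -32.1, 51.6]
tool_rot: [3.141, -0.662, -0.124]
force: [1.1, 0.1, -0.3]
width: 32.3
gripper_force: 0.0
```

The jaw held, the force is zero and the fingers are clear. Next I'll centre the hand and retract along the tool axis.

>>> move_arm(plan=[[[0.3,2.5,0],[0,0,0],0.38],[[0,0,0],[0,0,0],0.38],[[-6,0.8,8],[0,0,0],0.38],[[-12,1.6,16],[0,0,0],0.38],[[-12,1.6,16],[0,0,0],0.38],[[-12,1.6,16],[0,0,0],0.38],[[-12,1.6,16],[0,0,0],0.38],[[-15,0,16],[0,0,0],0.38],[[-20,0,10],[0,0,0],0.38]])

```text
clock: 19.42
eef_pos: [553.4, -21.7, 151.6]
tool_rot: [3.14, -0.662, -0.122]
force: [-24.0, -4.4, 7.4]
width: 32.5
gripper_force: 0.0
```

>>> move_arm(plan=[[[-20,20,5],[0,0,0],0.38],[[-20,30,5],[0,0,0],0.38],[[-15,30,5],[0,0,0],0.38],[[0,30,0],[0,0,0],0.38],[[0,0,0],[0,0,0],0.38]])

```text
clock: 20.05
eef_pos: [546.9, 75.9, 152.0]
tool_rot: [-3.126, -0.674, -0.121]
force: [-0.2, -1.5, 0.2]
width: 32.6
gripper_force: 0.0
```

```bash
python3 go.py|head -1
python3 - <<'E'
from h import *
t=cams.get_image("top")[130:205,290:420]; s=cams.get_image("side")[145:235,240:370]
a=cv2.resize(t,(520,300),interpolation=cv2.INTER_CUBIC);b=cv2.resize(s,(433,300),interpolation=cv2.INTER_CUBIC)
b=cv2.copyMakeBorder(b,0,0,0,87,cv2.BORDER_CONSTANT)
cv2.imwrite("pics/f.png",np.vstack([a,b]))
E
```

```text
q [ 0.35  0.84 -1.13  2.45  2.01  1.15  2.36] [546.85  75.91 151.95] z [ 0.62 -0.06 -0.78] y [-0.11 -0.99 -0.01] F [-0.16 -1.49  0.18] 32.55486752923459
```

View pics/f.png

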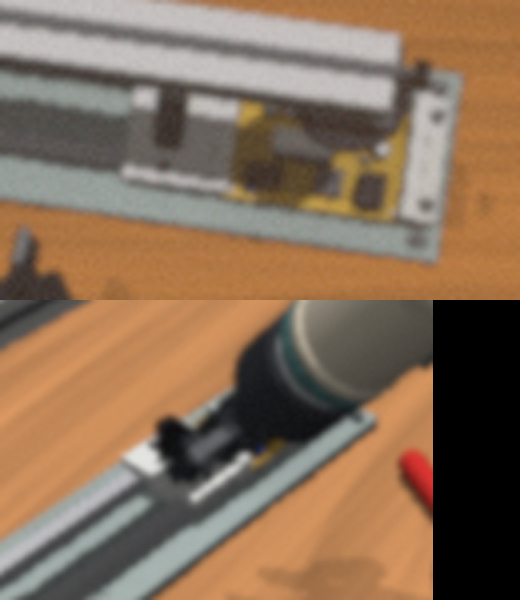

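The top crop shows the board square and snug: the jaw's lip is at about (235,190) and the fixed jaw's at about (402,215), roughly 113 mm apart against the 114 mm expected when closed. The hand is clear of everything, so I'm handing the job in.

```bash
python3 -c "
from cell import ctrl
print(ctrl.finish_job())"
```

```text
the job is handed in; nothing more can be done
None
```

I slid the jaw closed until the board sat firmly against the fixed jaw, let go, and handed the job in at about 20 s. The final top view shows the board square and snug in both jaws, the closing force peaked near 12 N, and there was one unexplained 24 N reading at the wrist while backing away. The hand-in returned no verdict.

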